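# Load a filter cartridge into the leak-test well

## Task

Take the blue-banded filter cartridge out of the stand and load it nozzle down into the leak-test well: push it down through the sprung orange dust flaps until it is fully home on its seat, and bed its seal there with a firm push of at least about 15 newtons, never letting more than 40 act between cartridge and well. Leave the flaps closed above it, the green-banded cartridge standing in its place, and the leak tester, the circuit board and the parts dish undisturbed.

Things in the scene. Friction and masses are not known exactly. Their poses are not given: they have to be found in the camera images.
- cartridge_blue: white filter cartridge with blue bands, 80 g, upright in one of the stand's two holes. Origin: centre of the nozzle's lower end; z up its axis. Nozzle 18 mm diameter from 0 to 12 mm, chamfered shoulder from 31 mm diameter at 12 mm to 38 mm at 16.5 mm, round body 38 mm in diameter up to 72 mm, on it a flat-topped blue boss 22 mm in diameter, from 72 to 78 mm. Grip it across the body near the top.
- cartridge_green: the same cartridge with green bands, in the other hole; must stay there
- cartridge_rack: grey stand 72 x 176 x 34 mm, fixed; origin at the centre of its underside, z up; two holes 42 mm wide and 26 mm deep at y = +45 and -45 mm in its frame. The cartridges stand on the hole floors, 8 mm above the bench, so their tops are 86 mm above it.
- leak_well: fixed leak-test well: dark base plate 112 x 112 mm, upright aluminium shaft, blue flap chamber (70 mm wide), black collar round the mouth, small gauge on its left (+y). Origin at the centre of its underside, z up. Its square shaft is 42 x 42 mm inside, centred on the origin, and vertical. No part is higher than 144 mm. A white water purifier, 440 mm tall, stands to its left: pass over it.
- well_mouth (a point): centre of the well's open top, 143 mm above the well's origin: a chamfered lead-in, about 57 mm wide here, narrows to 42 x 42 mm 6 mm lower down
- well_flaps (a point): where the two closed flaps meet, 130 mm above the well's origin. Their hinges run along the well's x at y = +23.5 and -23.5 mm; from here to 26 mm lower the shaft is 56 mm wide in y to make room for them. They can close only once the cartridge's boss top is at least 20 mm below this point, so closed fingers must follow it down into the mouth.
- seat_nominal (a point): nominal place of the hard seat ring that the cartridge's shoulder (12 mm above its origin) rests on, 36 mm above the well's origin; its boss top is then 66 mm above this. The seat is screw-set to suit cartridge lengths: the real one lies up to 8 mm higher or lower, out of sight, and must be felt for. A 15 to 40 N push on it beds the seal; friction on the walls counts too, so aim for 20 to 25
- spool_nominal (a point): nominal top of the white shut-off spool in the seat ring's bore, 34 mm above the well's origin (it goes with the ring). The cartridge's nozzle meets it 10 mm before home and pushes it down; its seals resist with a steady 6 N and it stays where it is pushed. So 6 N there is not yet home: only the hard seat resists with more.
- flap_left (a joint): left (+y) orange dust flap, 22.5 mm long: 0 closed (level), grows to 1.5 rad as it is pushed down; a spring closes it. The closed flaps carry a cartridge resting on them; pushing it through takes up to about 12 N; then they hold it lightly by its sides, though it may slip down to the spool. Closed fingers entering later feel some 4 N from them; they are slippery and let fingers out.
- flap_right (a joint): right (-y) dust flap, the same
- leak_tester: black tester box with a red button, 134 x 66 x 82 mm, right of the well; origin at the centre of its underside
- board_driver: green circuit board, 100 x 70 x 29 mm, right of the well; origin at the centre of its underside
- parts_dish: white parts dish, 119 mm across, 23 mm high; origin at the centre of its underside
Things that resemble listed ones, but are neither listed nor needed, are in the scene too. What is shaped like the cartridge_green but purple is not meant.

How it is judged (in metres and radians):
On the way, in this order (a step that is already met when the one before it is completed fails the run):
1. the blue cartridge's nozzle has gone down through the flaps, in line with the shaft (z of cartridge_blue in the frame of leak_well below 0.112 m and horizontal distance between cartridge_blue and leak_well below 0.008 m and angle between cartridge_blue's own z axis and vertical below 0.25 rad), for 0.1 s.
2. the cartridge is pressed firmly onto its seat (z of cartridge_blue in the frame of leak_well below 0.0335 m and contact force between cartridge_blue and leak_well above 14 N), for 0.1 s.
At the end, for the whole second after the job is handed in: the blue cartridge stands nozzle down in the well (within 6 mm of its centre line and 0.12 rad of upright) at rest, its nozzle's end less than 33.5 mm above the well's underside; both flaps closed (below 0.1 rad); the green cartridge stands in its hole (value of joint each of flap_left, flap_right below 0.1 rad and horizontal distance between cartridge_blue and leak_well below 0.006 m and z of cartridge_blue in the frame of leak_well below 0.0335 m and angle between cartridge_blue's own z axis and vertical below 0.12 rad and linear speed of cartridge_blue below 0.02 m/s and horizontal distance between cartridge_green and cartridge_rack below 0.055 m and height (world z) of cartridge_green below 0.014 m and angle between cartridge_green's own z axis and vertical below 0.2 rad); the robot touches nothing.
It fails at once if more than 40 N between the blue cartridge and the well (contact force between cartridge_blue and leak_well above 40 N).
It fails at once if the green cartridge is lifted, moved out of its place or tipped (distance of cartridge_green from where it was at the start of the episode above 0.015 m or angle between cartridge_green's own z axis and vertical above 0.3 rad).
It fails at once if the leak tester, the circuit board or the parts dish is shifted by more than 20 mm (distance of any of leak_tester, board_driver, parts_dish from where it was at the start of the episode above 0.02 m).
It also fails if it takes over 69 s, if anything falls off the work surface, if the arm or the gripper's body presses on something with over 40 N, if the wrist force passes 120 N, or if a joint passes its speed limit or range.

## Robot

A 6-joint arm with a two-finger parallel gripper is mounted at the origin on a cart in front of the work surface, level with it; the furniture and walls round the work are solid. World frame = base frame: x ahead of the robot, y to its left, z up, the work surface at z = 0. Lengths are in mm, angles in rad, forces in N, time in s.
With the tool pointing down it reaches from about 275 to 1000 mm from the base axis. Payload 8.4 kg.
Tool frame: the origin (TCP) lies between the finger pads; the fingertips stand r.finger_overhang ahead of it and the grasp point (between the pads) is the TCP (r.finger_overhang is the distance from the TCP to the fingertips, in mm); z points along the fingers, y is the line along which they close (so a half turn about z gives the same grasp; the last joint's range is limited). The gripper opens to 85 mm and grips with 20 to 120 N. Pads are 22 mm wide; open, the fingers measure 114 mm over their backs; the gripper's body (76 mm by 85 mm) begins 54 mm behind the grasp point. The pads swing forward as they close: fully open they stand 13 mm farther back than shut.
Start: joints at [1.108, 0.353, 1.633, -0, 1.155, -0.002], TCP at [277.915, 559.814, 250.281] pointing down, gripper open.
Joint ranges: [-2.63, 2.63], [-0.92, 2.1], [0.06, 2.66], [-1.3, 4.44], [0, 2.69], [-3.02, 3.02]. Speed limits (rad/s): [2.22, 2.22, 2.79, 3.14, 3.14, 3.14].

## Interface

Orientations are given as [roll, pitch, yaw] about the fixed x, y, z axes, in that order (R = Rz(yaw) Ry(pitch) Rx(roll)).
In Python, from rig import r, cams, sign_off gives the robot as it stands.
- The arm moves only by the shell command python3 -m crank 'ROWS' [FORCE]. ROWS is JSON, a list of rows, each a list of 7 numbers: the shift along the tool's x, y, z in m, then the turn, a rotation vector about the tool's x, y, z in rad, then the closure, from 0 (fully open) to 1 (shut). In form: [[dx, dy, dz, ax, ay, az, gripper], ...]. A call has 1 to 5 rows; each row is the pose to reach, as a shift and turn from the pose commanded when the call began, along the tool's axes at that moment; what a row does not reach only later rows make up. A row lasts 1/10 s, in which the tool goes at most 50 mm and 8.59 degrees, less where a joint would pass 70% of its speed; a pose out of reach is approached as far as the arm can. A call with a gripper value outside its range is refused whole. The fingers move at their own pace and stop on an object; FORCE is the grip in N (left out, the last holds). Time passes only in rows, so rows that repeat a pose let the fingers close. It gives the time, the measured TCP pose, the force, the opening and the grip force at its end, in the units of the state.
- r.sense(): the state, without advancing time (a new reading comes with each control period).
- cams.grab_frame(name): name is "side" or "top"; returns a dict with "image" (480x640x3 uint8, red, green, blue), "fx", "fy", "cx", "cy" (pixels), "position" and "orientation" of the camera in the world. Camera axes: x right, y down, z forward; pixel columns grow to the right and rows downward; lengths in mm; the calibration is good to about 2 mm. A picture is of the moment at which its call begins. There is no depth.
- sign_off(): hands the job in; it is judged then, once.
The state is a dict: "clock": time; "qpos": joint angles; "qvel": joint speeds; "joint_efforts": joint torques, N m; "eef_pos": TCP position; "tcp_rot": TCP orientation; "contact_force": force on the tool from outside, world axes, zero at the start; "wrist_torque": the same for the moment, N m; "opening": opening from 0.0 (shut) to 1.0 (fully open); "grasp_force": force on a finger pad.
Only numpy, scipy, OpenCV 4.12 (cv2) and the standard library are available. Lean on these libraries where they do the work, as an engineer would, in place of code of your own. Each camera call takes 0.05 s, during which the arm holds its last target. There are 200 camera calls.

## Working session

There is one attempt and no reset: what is moved stays moved. The work goes in short steps, Python scripts to look and compute and a shell command to move; the robot and the scene stay as the last step left them, time stands still between calls to the robot, and variables do not carry over. Pictures are saved under pics/ and viewed, at most 10 in all, crops included, and the job is handed in when it is done.

```bash
mkdir -p pics; ls; python3 - <<'E'
from rig import r,cams
import cv2
for n in("side","top"):
    f=cams.grab_frame(n);cv2.imwrite(f"pics/{n}0.png",f["image"][:,:,::-1])
    print(n,{k:v for k,v in f.items() if k!="image"})
print(r.sense(),r.finger_overhang)
E
```

```text
pics
side {'fx': 550.383914296203, 'fy': 550.383914296203, 'cx': 321.3548464996452, 'cy': 239.0887566941119, 'position': array([129.44435282, 170.25816133, 672.95503143]), 'orientation': array([-2.28603167, -0.00826287, -2.588683  ])}
top {'fx': 455.4514566513183, 'fy': 455.4514566513183, 'cx': 325.83210229554703, 'cy': 242.97751096438978, 'position': array([ 314.99180052, -362.17830143,  954.13245732]), 'orientation': array([-2.95144359, -0.02015279, -1.57331265])}
{'clock': 0.1, 'qpos': array([ 1.10759584e+00,  3.53586721e-01,  1.63406835e+00,  1.32163156e-05,
        1.15519136e+00, -2.42894659e-03]), 'qvel': array([-0.00039625,  0.00057495, -0.00334541,  0.00027628,  0.00049611,
        0.00104698]), 'joint_efforts': array([-9.32847106e-04, -6.06360126e+01, -3.42818427e+01, -1.18374205e-04,
        3.98118791e-03,  2.29284734e-05]), 'eef_pos': array([277.73074137, 559.4488003 , 249.62817045]), 'tcp_rot': array([-3.14033891e+00, -1.51298668e-05,  2.68081576e+00]), 'contact_force': array([-0.27097913, -0.59026217, -0.45436524]), 'wrist_torque': array([-0.03646274,  0.0314163 , -0.02319285]), 'grasp_force': 0.0, 'opening': 0.9980942613057764} 19.0
```

View pics/side0.png

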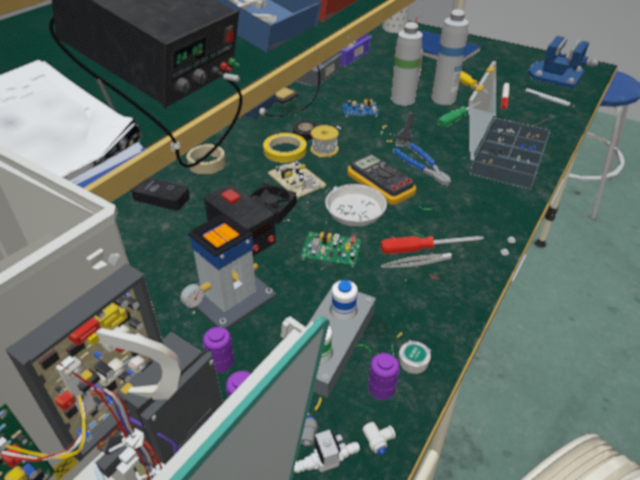

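View pics/top0.png

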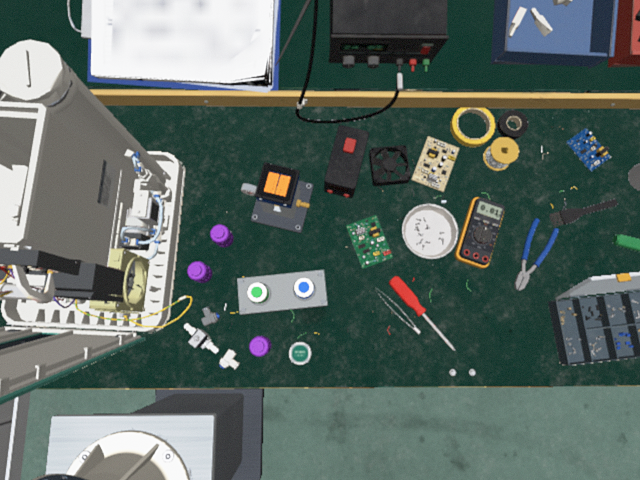

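Blue cartridge: top (304,287), side (345,287). These could be confused with it: green cartridge at top (257,292), purple ones at (221,233), (199,270) and (259,346), and a green-lidded jar at (300,352). The well's orange flaps are at top (277,184), side (220,236). I'll check the choice in one close crop.

```bash
python3 - <<'E'
import cv2,numpy as np
t=cv2.imread("pics/top0.png")[150:330,225:345];s=cv2.imread("pics/side0.png")[200:400,170:390]
t=cv2.resize(t,None,fx=3.3,fy=3.3,interpolation=2)
s=cv2.resize(s,(396,360),interpolation=2)
o=np.zeros((594,792,3),np.uint8);o[:594,:396]=t;o[:360,396:]=s
cv2.imwrite("pics/crop1.png",o)
E
```

```text
(no output)
```

View pics/crop1.png

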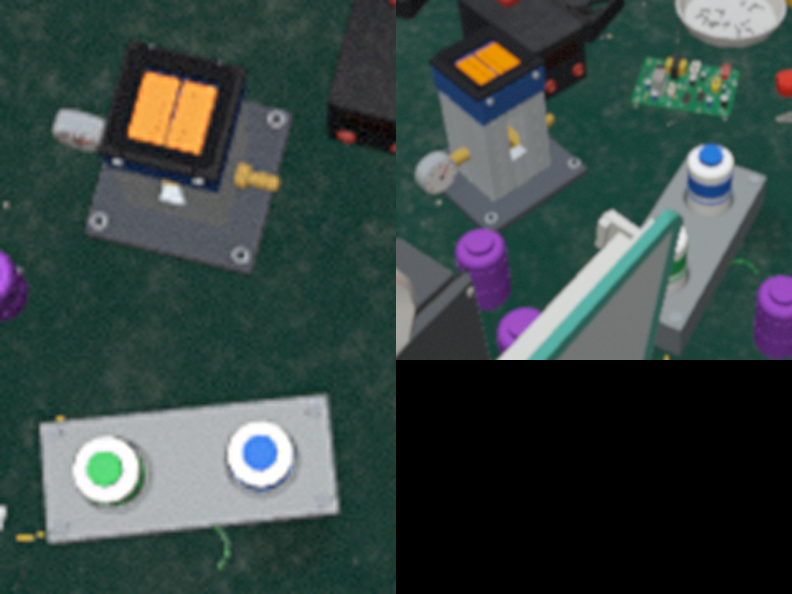

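Crop: the blue boss is at crop (260,453), i.e. top (303.8,287.3), white body with a blue band, so the choice is right. Flaps centre is at crop (174,113), i.e. top (277.7,184.2).

```bash
cat > h.py <<'E'
import numpy as np
from scipy.spatial.transform import Rotation as R
from rig import r,cams
T=dict(fx=455.4514566513183,cx=325.83210229554703,cy=242.97751096438978,p=np.array([314.99180052,-362.17830143,954.13245732]),o=[-2.95144359,-0.02015279,-1.57331265])
S=dict(fx=550.383914296203,cx=321.3548464996452,cy=239.0887566941119,p=np.array([129.44435282,170.25816133,672.95503143]),o=[-2.28603167,-0.00826287,-2.588683])
def at(c,u,v,z):
    d=R.from_euler('xyz',c['o']).apply([(u-c['cx'])/c['fx'],(v-c['cy'])/c['fx'],1])
    return c['p']+d*(z-c['p'][2])/d[2]
def px(c,P):
    q=R.from_euler('xyz',c['o']).inv().apply(np.array(P)-c['p']);return q[:2]/q[2]*c['fx']+[c['cx'],c['cy']]
def go(P,yaw):
    s=r.sense();M=R.from_euler('xyz',s['tcp_rot']);G=R.from_euler('xyz',[np.pi,0,yaw])
    print('pos',s['eef_pos'].round(1),'rot',s['tcp_rot'].round(4),'shift m',(M.inv().apply(np.array(P)-s['eef_pos'])/1000).round(4),'turn',(M.inv()*G).as_rotvec().round(4),'F',s['contact_force'].round(1),'op',round(s['opening'],3),'grip',round(s['grasp_force'],1),'t',round(s['clock'],2))
E
python3 - <<'E'
from h import *
c=lambda x,y:(225+x/3.3-.35,150+y/3.3-.35)
d=lambda x,y:(170+(x-396)/1.8-.2,200+y/1.8-.2)
print('blue',at(T,*c(260,453),86),at(S,*d(712,155),86))
print('green',at(T,*c(105,468),86))
print('flap',at(T,*c(174,113),130),at(S,*d(488,63),130))
print('flapcorn',[at(T,*c(*p),130).round() for p in((143,72),(217,82),(208,155),(129,143))])
print('collar',[at(T,*c(*p),143).round() for p in((128,44),(244,66),(222,186),(103,160))])
print('base',[at(T,*c(*p),6).round() for p in((86,233),(249,272),(292,109))])
print('screws',[at(T,*c(*p),8).round() for p in((98,221),(240,255),(276,119))])
print('rack',[at(T,*c(*p),34).round() for p in((40,424),(327,395),(339,512),(49,543))])
E
```

```text
blue [ 396.8007893 -337.2302841   86.       ] [ 394.52194265 -336.24807098   86.        ]
green [ 388.2362956  -248.27229035   86.        ]
flap [ 586.96388273 -288.06662295  130.        ] [ 587.78324124 -291.33313879  130.        ]
flapcorn [array([ 611., -270.,  130.]), array([ 606., -312.,  130.]), array([ 562., -308.,  130.]), array([ 569., -263.,  130.])]
collar [array([ 623., -262.,  143.]), array([ 611., -328.,  143.]), array([ 540., -317.,  143.]), array([ 555., -250.,  143.])]
base [array([ 547., -222.,    6.]), array([ 521., -327.,    6.]), array([ 631., -354.,    6.])]
screws [array([ 554., -229.,    8.]), array([ 532., -321.,    8.]), array([ 623., -344.,    8.])]
rack [array([ 420., -201.,   34.]), array([ 437., -377.,   34.]), array([ 366., -384.,   34.]), array([ 348., -209.,   34.])]
```

```bash
python3 -m crank '[[0,0,-0.05,0,0,0,0],[0,0,-0.1,0,0,0,0],[0,0,-0.15,0,0,0,0],[0,0,-0.2,0,0,0,0],[0,0,-0.25,0,0,0,0]]'; python3 -m crank '[[0,0,-0.05,0,0,0,0],[0,0,-0.1,0,0,0,0],[0,0,-0.1,0,0,0,0]]'; python3 -c "
from h import *
go([540,250,600],1.667);go([480,-200,600],1.667);go([396,-337,600],1.667)"
```

```text
clock: 0.6
eef_pos: [277.7, 559.4, 502.1]
tcp_rot: [-3.141, -0.0, 2.681]
contact_force: [0.3, 0.8, -0.0]
opening: 0.998
grasp_force: 0.0
clock: 0.9
eef_pos: [278.1, 560.2, 608.0]
tcp_rot: [3.131, 0.0, 2.681]
contact_force: [-1.1, -0.5, -0.7]
opening: 1.001
grasp_force: 0.0
pos [278.1 560.2 608. ] rot [3.1309 0.     2.6808] shift m [-0.3725 -0.1615  0.0062] turn [ 0.0098 -0.0054  1.0138] F [-1.1 -0.5 -0.7] op 1.001 grip 0.0 t 0.9
pos [278.1 560.2 608. ] rot [3.1309 0.     2.6808] shift m [-0.5189 -0.5912  0.0016] turn [ 0.0098 -0.0054  1.0138] F [-1.1 -0.5 -0.7] op 1.001 grip 0.0 t 0.9
pos [278.1 560.2 608. ] rot [3.1309 0.     2.6808] shift m [-5.045e-01 -7.513e-01 -1.000e-04] turn [ 0.0098 -0.0054  1.0138] F [-1.1 -0.5 -0.7] op 1.001 grip 0.0 t 0.9
```

```bash
python3 -m crank '[[-0.045,-0.018,0,0,0,0,0],[-0.09,-0.037,0,0,0,0,0],[-0.135,-0.056,0,0,0,0,0],[-0.18,-0.075,0,0,0,0,0],[-0.225,-0.094,0,0,0,0,0]]';  python3 -m crank '[[-0.045,-0.018,0,0,0,0,0],[-0.09,-0.037,0,0,0,0,0],[-0.135,-0.06,0,0,0,0,0],[-0.147,-0.067,0,0,0,0,0]]'; python3 -c "
from h import *
go([520,-150,600],1.667);go([396,-337,600],1.667)"
```

```text
clock: 1.4
eef_pos: [438.5, 373.9, 599.7]
tcp_rot: [-3.141, -0.0, 2.681]
contact_force: [0.3, 0.1, -0.2]
opening: 1.001
grasp_force: 0.0
clock: 1.8
eef_pos: [541.7, 246.6, 599.1]
tcp_rot: [-3.139, 0.0, 2.677]
contact_force: [0.1, 0.3, 0.2]
opening: 0.998
grasp_force: 0.0
pos [541.7 246.6 599.1] rot [-3.1394  0.      2.6769] shift m [-1.583e-01 -3.643e-01 -1.000e-04] turn [-0.002   0.0011  1.0099] F [0.1 0.3 0.2] op 0.998 grip 0.0 t 1.8
pos [541.7 246.6 599.1] rot [-3.1394  0.      2.6769] shift m [-1.312e-01 -5.870e-01  3.000e-04] turn [-0.002   0.0011  1.0099] F [0.1 0.3 0.2] op 0.998 grip 0.0 t 1.8
```

```bash
python3 -m crank '[[-0.02,-0.045,0,0,0,0.1,0],[-0.04,-0.09,0,0,0,0.2,0],[-0.06,-0.135,0,0,0,0.3,0],[-0.08,-0.18,0,0,0,0.4,0],[-0.1,-0.225,0,0,0,0.5,0]]'; python3 -c "
from h import *
go([500,-180,600],1.667);go([396,-337,600],1.667)"
```

```text
clock: 2.3
eef_pos: [528.4, 3.0, 599.9]
tcp_rot: [-3.141, -0.001, 2.177]
contact_force: [0.9, 1.2, -0.3]
opening: 1.002
grasp_force: 0.0
pos [528.4   3.  599.9] rot [-3.1413e+00 -5.0000e-04  2.1774e+00] shift m [-1.341e-01 -1.276e-01 -1.000e-04] turn [-4.000e-04 -4.000e-04  5.104e-01] F [ 0.9  1.2 -0.3] op 1.002 grip 0.0 t 2.3
pos [528.4   3.  599.9] rot [-3.1413e+00 -5.0000e-04  2.1774e+00] shift m [-2.038e-01 -3.026e-01 -1.000e-04] turn [-4.000e-04 -4.000e-04  5.104e-01] F [ 0.9  1.2 -0.3] op 1.002 grip 0.0 t 2.3
```

```bash
python3 -m crank '[[-0.025,-0.038,0,0,0,0.1,0],[-0.05,-0.076,0,0,0,0.2,0],[-0.075,-0.113,0,0,0,0.3,0],[-0.1,-0.15,0,0,0,0.4,0],[-0.125,-0.187,0,0,0,0.51,0]]'; python3 -c "
from h import *
go([396,-337,600],1.667)"
```

```text
clock: 2.8
eef_pos: [446.5, -206.3, 600.0]
tcp_rot: [-3.141, -0.0, 1.667]
contact_force: [0.3, 0.1, 0.1]
opening: 0.998
grasp_force: 0.0
pos [ 446.5 -206.3  600. ] rot [-3.1415e+00 -4.0000e-04  1.6672e+00] shift m [-1.252e-01 -6.280e-02 -1.000e-04] turn [-0.0001 -0.0004  0.0002] F [0.3 0.1 0.1] op 0.998 grip 0.0 t 2.8
```

```bash
python3 -m crank '[[-0.042,-0.021,0,0,0,0,0],[-0.084,-0.042,0,0,0,0,0],[-0.125,-0.063,0,0,0,0,0],[-0.125,-0.063,0.05,0,0,0,0],[-0.125,-0.063,0.1,0,0,0,0]]'; python3 -m crank '[[0,0,0.05,0,0,0,0],[0,0,0.1,0,0,0,0],[0,0,0.15,0,0,0,0],[0,0,0.2,0,0,0,0],[0,0,0.25,0,0,0,0]]';python3 -m crank '[[0,0,0.05,0,0,0,0],[0,0,0.09,0,0,0,0],[0,0,0.09,0,0,0,0]]'; python3 - <<'E'
from h import *
import cv2
go([396,-337,72],1.667)
o=np.zeros((480,800,3),np.uint8)
for i,(n,x,y) in enumerate((("top",250,240),("side",270,230))):
    im=cams.grab_frame(n)["image"][y:y+120,x:x+100,::-1]
    o[:,400*i:400*i+400]=cv2.resize(im,(400,480),interpolation=2)
cv2.imwrite("pics/c2.png",o)
E
```

```text
clock: 3.3
eef_pos: [396.9, -337.2, 499.3]
tcp_rot: [3.14, 0.001, 1.668]
contact_force: [1.1, -0.1, -0.4]
opening: 1.0
grasp_force: 0.0
clock: 3.8
eef_pos: [397.0, -335.2, 248.3]
tcp_rot: [3.141, -0.0, 1.671]
contact_force: [0.4, -0.3, 0.1]
opening: 1.0
grasp_force: 0.0
clock: 4.1
eef_pos: [394.3, -333.0, 155.3]
tcp_rot: [-3.135, -0.007, 1.671]
contact_force: [-0.0, 0.1, 0.6]
opening: 0.999
grasp_force: 0.0
pos [ 394.3 -333.   155.3] rot [-3.1347 -0.0075  1.671 ] shift m [-0.0048  0.0018  0.0833] turn [-0.0069 -0.0074  0.0041] F [-0.   0.1  0.6] op 0.999 grip 0.0 t 4.1
```

View pics/c2.png

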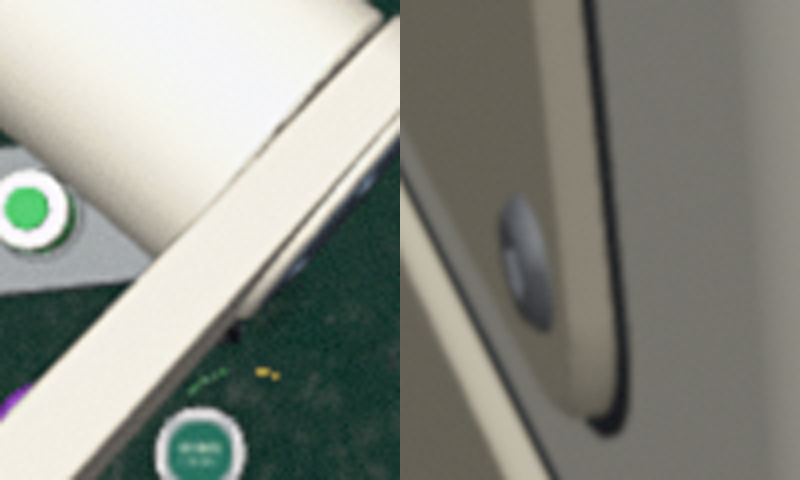

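Both views are blocked by the arm here; the two cameras' estimates agree to 2 mm, so I descend with the open gripper.

```bash
python3 -m crank '[[0,0,0,0,0,0,0],[0,0,0,0,0,0,0],[0,0,0,0,0,0,0]]'; python3 -c "
from h import *
go([396,-337,72],1.667)"
```

```text
clock: 4.5
eef_pos: [398.0, -336.7, 162.0]
tcp_rot: [3.139, 0.002, 1.671]
contact_force: [0.7, -0.2, -0.0]
opening: 0.999
grasp_force: 0.0
pos [ 398.  -336.7  162. ] rot [3.1395e+00 2.2000e-03 1.6708e+00] shift m [ 0.0001 -0.0022  0.09  ] turn [0.0021 0.0021 0.0038] F [ 0.7 -0.2 -0. ] op 0.999 grip 0.0 t 4.5
```

```bash
python3 -m crank '[[0,-0.001,0.03,0,0,0,0],[0,-0.002,0.06,0,0,0,0],[0,-0.002,0.08,0,0,0,0],[0,-0.002,0.09,0,0,0,0],[0,-0.002,0.09,0,0,0,0]]' 40; python3 -m crank '[[0,0,0,0,0,0,0],[0,0,0,0,0,0,0]]'; python3 -c "
from h import *
go([396,-337,72],1.667)"
```

```text
clock: 5.0
eef_pos: [394.9, -336.1, 69.9]
tcp_rot: [-3.141, -0.001, 1.671]
contact_force: [-0.2, -0.3, 0.7]
opening: 1.001
grasp_force: 0.0
clock: 5.2
eef_pos: [395.9, -336.9, 71.5]
tcp_rot: [3.14, 0.002, 1.671]
contact_force: [0.5, -0.5, 0.7]
opening: 1.002
grasp_force: 0.0
pos [ 395.9 -336.9   71.5] rot [3.1401e+00 1.5000e-03 1.6708e+00] shift m [-0.0001  0.0001 -0.0005] turn [0.0015 0.0015 0.0038] F [ 0.5 -0.5  0.7] op 1.002 grip 0.0 t 5.2
```

```bash
python3 -m crank '[[0,0,0,0,0,0,0.4],[0,0,0,0,0,0,0.6],[0,0,0,0,0,0,0.7],[0,0,0,0,0,0,0.7],[0,0,0,0,0,0,0.7]]' 50; python3 -m crank '[[0,0,0,0,0,0,0.7],[0,0,0,0,0,0,0.7],[0,0,0,0,0,0,0.7],[0,0,0,0,0,0,0.7]]'; python3 -c "
from h import *
go([396,-337,72],1.667)"
```

```text
clock: 5.7
eef_pos: [395.3, -336.4, 70.8]
tcp_rot: [3.141, 0.0, 1.671]
contact_force: [-0.5, 0.5, 6.1]
opening: 0.432
grasp_force: 49.3
clock: 6.1
eef_pos: [395.3, -336.4, 70.8]
tcp_rot: [3.141, 0.0, 1.671]
contact_force: [-1.9, 0.2, 6.6]
opening: 0.426
grasp_force: 49.3
pos [ 395.3 -336.4   70.8] rot [3.1413e+00 4.0000e-04 1.6708e+00] shift m [-0.0006  0.0006 -0.0012] turn [0.0003 0.0004 0.0038] F [-1.9  0.2  6.6] op 0.426 grip 49.3 t 6.1
```

```bash
python3 -m crank '[[0,0,-0.02,0,0,0,0.7],[0,0,-0.06,0,0,0,0.7],[0,0,-0.1,0,0,0,0.7],[0,0,-0.15,0,0,0,0.7],[0,0,-0.19,0,0,0,0.7]]'; python3 -c "
from h import *
go([588,-288,270],1.336)"
```

```text
clock: 6.6
eef_pos: [395.2, -336.2, 262.9]
tcp_rot: [3.141, 0.001, 1.671]
contact_force: [1.2, -0.4, -1.0]
opening: 0.428
grasp_force: 50.3
pos [ 395.2 -336.2  262.9] rot [3.1408e+00 9.0000e-04 1.6708e+00] shift m [ 0.0287  0.1967 -0.007 ] turn [0.001  0.0007 0.3348] F [ 1.2 -0.4 -1. ] op 0.428 grip 50.3 t 6.6
```

```bash
python3 -m crank '[[0.006,0.04,-0.005,0,0,0.07,0.7],[0.012,0.08,-0.007,0,0,0.14,0.7],[0.018,0.12,-0.007,0,0,0.21,0.7],[0.024,0.16,-0.007,0,0,0.28,0.7],[0.0287,0.1967,-0.007,0,0,0.335,0.7]]'; python3 -m crank '[[0,0,0,0,0,0,0.7],[0,0,0,0,0,0,0.7],[0,0,0,0,0,0,0.7],[0,0,0,0,0,0,0.7]]';  python3 - <<'E'
from h import *
import cv2
go([588,-288,270],1.336)
o=np.zeros((600,800,3),np.uint8)
for i,(n,x,y) in enumerate((("top",225,120),("side",150,130))):
    im=cams.grab_frame(n)["image"][:,:,::-1];cv2.imwrite(f"pics/full3{n}.png",im);im=im[y:y+180,x:x+120]
    o[:,400*i:400*i+400]=cv2.resize(im,(400,600),interpolation=2)
cv2.imwrite("pics/c3.png",o)
E
```

```text
clock: 7.1
eef_pos: [589.5, -287.2, 267.1]
tcp_rot: [-3.141, -0.0, 1.333]
contact_force: [-1.0, -0.7, -0.5]
opening: 0.425
grasp_force: 50.4
clock: 7.5
eef_pos: [586.9, -288.4, 267.4]
tcp_rot: [-3.141, 0.0, 1.335]
contact_force: [0.2, 0.5, -1.6]
opening: 0.433
grasp_force: 50.5
pos [ 586.9 -288.4  267.4] rot [-3.1411e+00  1.0000e-04  1.3352e+00] shift m [ 0.0007  0.0009 -0.0026] turn [-0.0005  0.0001 -0.0008] F [ 0.2  0.5 -1.6] op 0.433 grip 50.5 t 7.5
```

View pics/c3.png

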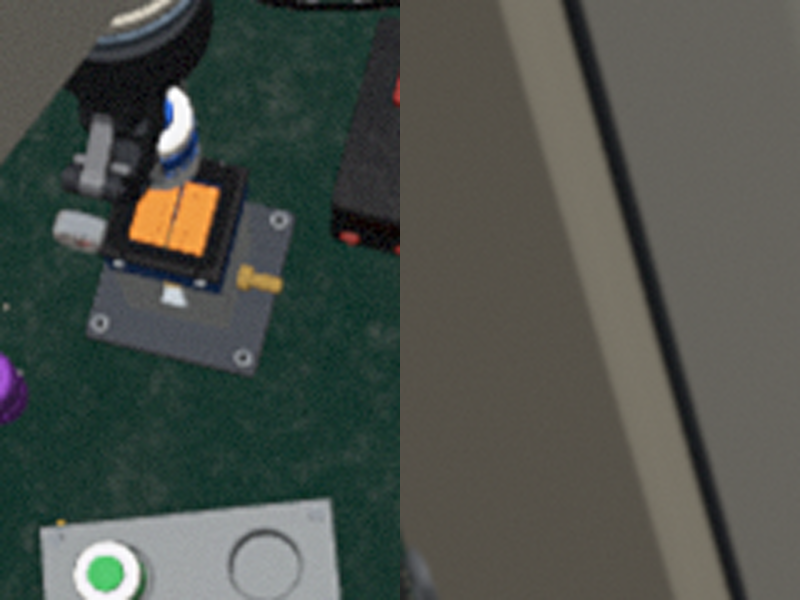

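The blue cartridge hangs in the fingers just above the well; green is still in the stand, boss at crop (106,573). The side view is blocked. I'll overlay the expected cartridge outline on the top image to check the in-hand offset.

```bash
python3 - <<'E'
from h import *
import cv2
im=cv2.imread("pics/full3top.png")
x,y,k=255,130,8
o=cv2.resize(im[y:y+75,x:x+60],None,fx=k,fy=k,interpolation=2)
q=o.copy()
P=np.array([586.9,-288.4,0]);z0=267.4-63
def circ(img,c,rad,z,col):
    a=np.linspace(0,2*np.pi,60)
    pts=[(px(T,[c[0]+rad*np.cos(t),c[1]+rad*np.sin(t),z])-[x,y]+.5)*k-.5 for t in a]
    cv2.polylines(img,[np.int32(pts)],True,col,1)
circ(q,P,9,z0,(0,0,255));circ(q,P,19,z0+16.5,(0,255,255));circ(q,P,19,z0+72,(0,255,0));circ(q,P,11,z0+78,(255,0,255))
W=np.array([588,-288]);A=-.235;ca,sa=np.cos(A),np.sin(A)
def quad(h,z,col):
    c=[W+[ca*a-sa*b,sa*a+ca*b] for a,b in((h,h),(h,-h),(-h,-h),(-h,h))]
    cv2.polylines(q,[np.int32([(px(T,[*p,z])-[x,y]+.5)*k-.5 for p in c])],True,col,1)
quad(28.5,143,(255,255,0));quad(21,130,(0,0,255));
h=np.hstack([cv2.resize(o,(400,500)),cv2.resize(q,(400,500))])
cv2.imwrite("pics/c4.png",h)
print(at(T,225+265/3.333-.35,120+563/3.333-.35,34))
E
```

```text
[ 398.38466833 -337.20957304   34.        ]
```

View pics/c4.png

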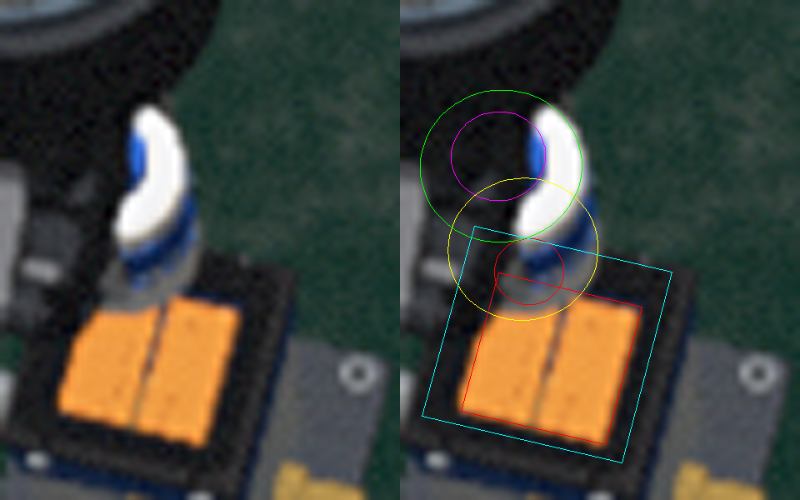

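Outline and flap quad match to about 1 mm, so alignment is good. Descending.

```bash
python3 -m crank '[[0.001,0,0.02,0,0,0,0.7],[0.001,0,0.04,0,0,0,0.7],[0.001,0,0.052,0,0,0,0.7],[0.001,0,0.06,0,0,0,0.7],[0.001,0,0.06,0,0,0,0.7]]'; python3 -m crank '[[0,0,0.007,0,0,0,0.7],[0,0,0.014,0,0,0,0.7],[0,0,0.019,0,0,0,0.7],[0,0,0.019,0,0,0,0.7]]';  python3 -c "
from h import *
go([588,-288,167],1.336)"
```

```text
clock: 8.1
eef_pos: [587.7, -287.0, 206.4]
tcp_rot: [-3.14, -0.0, 1.336]
contact_force: [-0.8, -0.5, -0.6]
opening: 0.434
grasp_force: 50.5
clock: 8.5
eef_pos: [588.7, -287.2, 188.3]
tcp_rot: [3.141, 0.0, 1.336]
contact_force: [1.4, -0.5, 2.5]
opening: 0.428
grasp_force: 51.0
pos [ 588.7 -287.2  188.3] rot [3.1407e+00 2.0000e-04 1.3359e+00] shift m [-0.0009 -0.0005  0.0213] turn [ 0.0009  0.0002 -0.0001] F [ 1.4 -0.5  2.5] op 0.428 grip 51.0 t 8.5
```

```bash
python3 -m crank '[[0,0,0.004,0,0,0,0.7],[0,0,0.008,0,0,0,0.7],[0,0,0.011,0,0,0,0.7],[0,0,0.011,0,0,0,0.7]]'; python3 -m crank '[[0,0,0.004,0,0,0,0.7],[0,0,0.008,0,0,0,0.7],[0,0,0.011,0,0,0,0.7],[0,0,0.011,0,0,0,0.7],[0,0,0.011,0,0,0,0.7]]';  python3 -c "
from h import *
go([588,-288,165],1.336)"
```

```text
clock: 8.9
eef_pos: [588.2, -287.1, 177.5]
tcp_rot: [-3.142, 0.0, 1.336]
contact_force: [-0.5, 0.2, 0.5]
opening: 0.428
grasp_force: 51.0
clock: 9.4
eef_pos: [588.3, -287.3, 166.8]
tcp_rot: [3.141, 0.0, 1.336]
contact_force: [-2.6, 0.6, 7.4]
opening: 0.43
grasp_force: 51.7
pos [ 588.3 -287.3  166.8] rot [3.1414e+00 4.0000e-04 1.3358e+00] shift m [-0.0008 -0.0001  0.0018] turn [ 0.0002  0.0004 -0.0002] F [-2.6  0.6  7.4] op 0.43 grip 51.7 t 9.4
```

```bash
python3 -m crank '[[0,0,0.002,0,0,0,0.7],[0,0,0.002,0,0,0,0.7],[0,0,0.002,0,0,0,0.7]]' 20; python3 -m crank '[[0,0,0,0,0,0,0.5],[0,0,0,0,0,0,0.4],[0,0,0,0,0,0,0.2],[0,0,0,0,0,0,0.2]]';  python3 -m crank '[[0,0,-0.02,0,0,0,0.2],[0,0,-0.05,0,0,0,0.2],[0,0,-0.06,0,0,0,0.5],[0,0,-0.06,0,0,0,1],[0,0,-0.06,0,0,0,1]]';python3 -m crank '[[0,0,0,0,0,0,1],[0,0,0,0,0,0,1],[0,0,0,0,0,0,1],[0,0,0,0,0,0,1]]' 40; python3 - <<'E'
from h import *
import cv2
go([588,-288,167],1.336)
im=cams.grab_frame("top")["image"][:,:,::-1]
cv2.imwrite("pics/c5.png",cv2.resize(im[120:240,220:340],(600,600),interpolation=2))
E
```

```text
clock: 9.7
eef_pos: [588.3, -287.2, 164.7]
tcp_rot: [3.141, 0.0, 1.336]
contact_force: [-1.7, -0.3, 6.7]
opening: 0.426
grasp_force: 51.6
clock: 10.1
eef_pos: [588.2, -287.0, 164.0]
tcp_rot: [-3.141, -0.0, 1.336]
contact_force: [0.5, 0.1, -0.5]
opening: 0.797
grasp_force: 0.0
clock: 10.6
eef_pos: [587.9, -286.9, 223.4]
tcp_rot: [-3.141, -0.0, 1.336]
contact_force: [0.6, 0.2, -0.8]
opening: 0.294
grasp_force: 0.0
clock: 11.0
eef_pos: [588.1, -287.0, 223.8]
tcp_rot: [-3.141, -0.0, 1.336]
contact_force: [0.5, -0.5, -0.6]
opening: 0.003
grasp_force: 0.0
pos [ 588.1 -287.   223.8] rot [-3.1409e+00 -1.0000e-04  1.3358e+00] shift m [-0.001   0.0001  0.0568] turn [-0.0007 -0.0001 -0.0002] F [ 0.5 -0.5 -0.6] op 0.003 grip 0.0 t 11.0
```

View pics/c5.png

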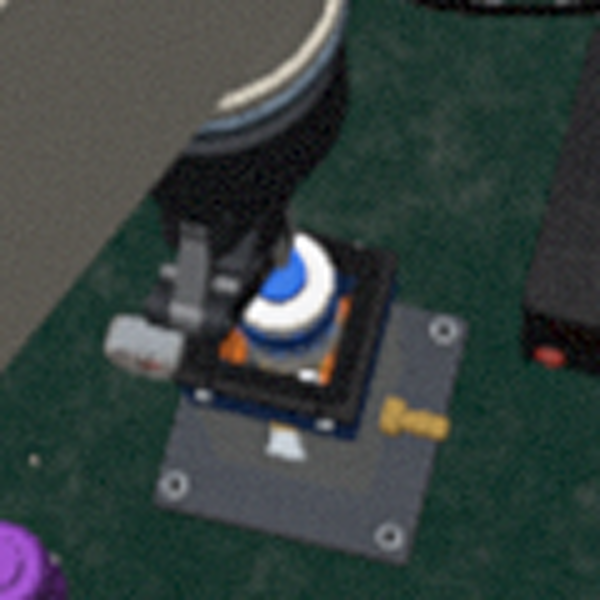

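The cartridge stands upright, held in the flaps (boss at about (278,277) in the crop), and the closed fingers are above it. Now pushing down.

```bash
python3 -m crank '[[-0.0005,0,0.008,0,0,0,1],[-0.0005,0,0.016,0,0,0,1],[-0.0005,0,0.024,0,0,0,1],[-0.0005,0,0.03,0,0,0,1],[-0.0005,0,0.036,0,0,0,1]]'; python3 -m crank '[[0,0,0.006,0,0,0,1],[0,0,0.012,0,0,0,1],[0,0,0.018,0,0,0,1],[0,0,0.024,0,0,0,1]]'; python3 -m crank '[[0,0,0.005,0,0,0,1],[0,0,0.01,0,0,0,1],[0,0,0.015,0,0,0,1],[0,0,0.015,0,0,0,1]]'
```

```text
clock: 11.55
eef_pos: [588.3, -287.7, 188.1]
tcp_rot: [3.141, 0.0, 1.336]
contact_force: [0.3, -0.0, 2.5]
opening: -0.003
grasp_force: 1.2
clock: 11.95
eef_pos: [588.0, -287.5, 163.7]
tcp_rot: [-3.141, -0.0, 1.336]
contact_force: [-2.0, 0.6, 2.0]
opening: -0.001
grasp_force: 1.4
clock: 12.35
eef_pos: [587.8, -287.4, 148.3]
tcp_rot: [-3.141, -0.0, 1.336]
contact_force: [0.1, 0.5, -0.5]
opening: -0.002
grasp_force: 0.0
```

```bash
for i in 1 2; do python3 -m crank '[[0,0,0.002,0,0,0,1],[0,0,0.004,0,0,0,1],[0,0,0.004,0,0,0,1]]' | grep -E 'clock|eef|contact'; done; python3 -m crank '[[0,0,0.002,0,0,0,1],[0,0,0.003,0,0,0,1],[0,0,0.003,0,0,0,1]]'
```

```text
clock: 12.65
eef_pos: [588.2, -287.5, 145.1]
contact_force: [0.0, -0.4, -0.1]
clock: 12.95
eef_pos: [588.1, -287.5, 141.0]
contact_force: [-0.0, 0.2, 0.6]
clock: 13.25
eef_pos: [588.1, -287.6, 138.0]
tcp_rot: [-3.141, -0.0, 1.336]
contact_force: [-0.1, -0.2, -0.2]
opening: -0.002
grasp_force: 0.0
```

```bash
python3 -m crank '[[0,0,0.002,0,0,0,1],[0,0,0.004,0,0,0,1],[0,0,0.004,0,0,0,1]]' | grep -E 'eef|contact'; python3 -m crank '[[0,0,0.002,0,0,0,1],[0,0,0.003,0,0,0,1],[0,0,0.003,0,0,0,1]]'| grep -E 'eef|contact'; python3 -m crank '[[0,0,0.002,0,0,0,1],[0,0,0.003,0,0,0,1],[0,0,0.003,0,0,0,1]]'| grep -E 'eef|contact'
```

```text
eef_pos: [588.0, -287.6, 133.9]
contact_force: [-0.1, 0.8, 0.4]
eef_pos: [588.3, -287.7, 132.0]
contact_force: [-2.2, 0.9, 7.6]
eef_pos: [588.4, -288.1, 129.6]
contact_force: [-3.6, -0.6, 12.1]
```

```bash
python3 -m crank '[[0,0,0.001,0,0,0,1],[0,0,0.002,0,0,0,1],[0,0,0.002,0,0,0,1]]' | grep -E 'eef|contact'; python3 -m crank '[[0,0,0.001,0,0,0,1],[0,0,0.002,0,0,0,1],[0,0,0.002,0,0,0,1]]'| grep -E 'eef|contact|clock'
```

```text
eef_pos: [588.4, -287.9, 127.5]
contact_force: [-3.5, 0.1, 11.4]
clock: 14.75
eef_pos: [588.4, -287.9, 125.3]
contact_force: [-2.6, -0.2, 8.6]
```

```bash
python3 -m crank '[[0,0,0.001,0,0,0,1],[0,0,0.0015,0,0,0,1],[0,0,0.0015,0,0,0,1]]' | grep -E 'eef|contact'; python3 -m crank '[[0,0,0.0005,0,0,0,1],[0,0,0.001,0,0,0,1],[0,0,0.001,0,0,0,1]]'| grep -E 'eef|contact|clock'
```

```text
eef_pos: [588.4, -288.0, 123.7]
contact_force: [-2.0, -0.3, 9.5]
clock: 15.35
eef_pos: [588.4, -288.0, 122.9]
contact_force: [-3.9, -0.3, 11.2]
```

```bash
python3 -m crank '[[0,0,0.0005,0,0,0,1],[0,0,0.001,0,0,0,1],[0,0,0.001,0,0,0,1]]'| grep -E 'eef|contact|clock'
```

```text
clock: 15.65
eef_pos: [588.4, -288.1, 122.8]
contact_force: [-6.3, 0.9, 18.4]
```

```bash
python3 -m crank '[[0,0,0.0005,0,0,0,1],[0,0,0.0008,0,0,0,1],[0,0,0.0008,0,0,0,1]]'| grep -E 'eef|contact|clock'
```

```text
clock: 15.95
eef_pos: [588.4, -288.1, 122.7]
contact_force: [-9.1, 2.7, 24.0]
```

```bash
python3 -m crank '[[0,0,0.0004,0,0,0,1],[0,0,0.0004,0,0,0,1],[0,0,0.0004,0,0,0,1]]'| grep -E 'eef|contact|clock'; python3 -m crank '[[0,0,-0.003,0,0,0,1],[0,0,-0.01,0,0,0,1],[0,0,-0.02,0,0,0,1],[0,0,-0.03,0,0,0,1],[0,0,-0.04,0,0,0,1]]'; python3 -m crank '[[0,0,-0.04,0,0,0,1],[0,0,-0.08,0,0,0,1],[0,0,-0.12,0,0,0,1],[0,0,-0.16,0,0,0,1],[0,0,-0.2,0,0,0,1]]';python3 -m crank '[[-0.045,0,0,0,0,0,1],[-0.09,0,0,0,0,0,1],[-0.135,0,0,0,0,0,1],[-0.18,0,0,0,0,0,1],[-0.18,0,0,0,0,0,1]]'; python3 - <<'E'
from h import *
import cv2
go([588,-288,167],1.336)
for n in("top","side"):cv2.imwrite(f"pics/e{n}.png",cams.grab_frame(n)["image"][:,:,::-1])
t=cv2.imread("pics/etop.png")[150:330,225:345];s=cv2.imread("pics/eside.png")[200:380,170:290]
cv2.imwrite("pics/c6.png",np.hstack([cv2.resize(a,(400,600),interpolation=2) for a in(t,s)]))
E
```

```text
clock: 16.25
eef_pos: [588.4, -288.2, 122.7]
contact_force: [-9.5, 2.3, 27.1]
clock: 16.75
eef_pos: [588.5, -287.8, 160.8]
tcp_rot: [3.141, 0.0, 1.336]
contact_force: [-0.6, 0.4, -0.1]
opening: 0.001
grasp_force: 0.0
clock: 17.25
eef_pos: [587.9, -287.4, 362.1]
tcp_rot: [3.141, 0.0, 1.336]
contact_force: [0.4, -0.8, -0.1]
opening: 0.003
grasp_force: 0.0
clock: 17.75
eef_pos: [544.1, -467.5, 359.6]
tcp_rot: [-3.141, 0.002, 1.332]
contact_force: [0.0, 0.5, -0.7]
opening: 0.003
grasp_force: 0.0
pos [ 544.1 -467.5  359.6] rot [-3.1415e+00  2.1000e-03  1.3316e+00] shift m [0.1852 0.0002 0.1923] turn [-0.0001  0.0021 -0.0045] F [ 0.   0.5 -0.7] op 0.003 grip 0.0 t 17.75
```

View pics/c6.png

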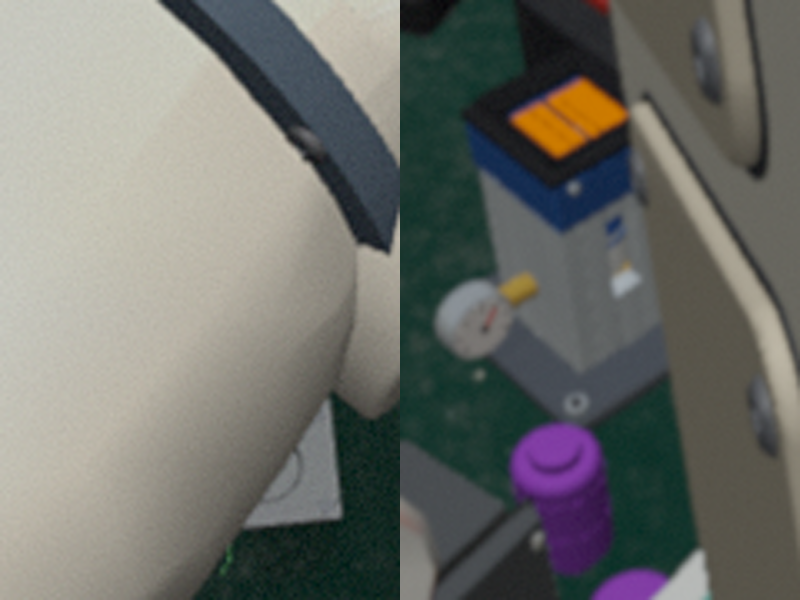

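The side view shows both flaps closed level (570,118), with the cartridge's blue band visible through the shaft window (613,225). Spool contact at TCP z 132.5 and the hard stop at 122.7 are 10 mm apart, as expected for home. Handing in.

```bash
python3 -c "
from rig import sign_off
print(sign_off())"
```

```text
the job is handed in; nothing more can be done
None
```

The blue cartridge is seated in the leak-test well and the job is handed in (no verdict came back): it reached the hard stop 10 mm past the spool, was bedded with a push of about 27 N at the wrist, and the flaps closed above it; green was last seen in its hole after the blue one was lifted out, and nothing else was touched.

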